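Move the seasonings into the wooden caddy in the same order

ROBOT

A 6-joint arm with a two-finger parallel gripper is mounted at the origin on a cart in front of the work surface, level with it; the furniture and walls round the work are solid. World frame = base frame: x ahead of the robot, y to its left, z up, the work surface at z = 0. Lengths are in m, angles in rad, forces in N, time in s.
With the tool pointing down it reaches from about 0.4 to 0.825 m from the base axis. Payload 7 kg.
Tool frame: the origin (TCP) lies at the very end of the fingers, on their centre line; the grasp point (between the pads) lies 19 mm behind it (arm.grip_point_offset is the distance from the TCP to the grasp point, in m); z points along the fingers, y is the line along which they close (so a half turn about z gives the same grasp; the last joint's range is limited). The gripper opens to 88 mm and grips with 3 to 60 N. Pads are 19 mm wide; open, the fingers measure 130 mm over their backs; the gripper's body (78 mm by 193 mm) begins 47 mm behind the grasp point.
Start: joints at [-0.896, 0.359, 0.012, 0, -1.224, -0.288], TCP at [0.255, -0.625, 0.227] pointing down, gripper open.
Joint ranges: [-3.07, 3.07], [-1.43, 2.12], [-1.02, 1.25], [-3.03, 1.67], [-3.05, -0], [-3.03, 3.03]. Speed limits (rad/s): [2.39, 2.39, 3.01, 3.14, 3.14, 3.14].

INTERFACE

Orientations are given as [roll, pitch, yaw] about the fixed x, y, z axes, in that order (R = Rz(yaw) Ry(pitch) Rx(roll)).
In Python, from station import arm, cams gives the robot as it stands.
- The arm moves only by the shell command python3 -m handwheel 'ROWS' [FORCE]. ROWS is JSON, a list that holds one entry, the list of rows, each a list of 7 numbers: the shift along the tool's x, y, z normalised to -1 to 1, where 1 is 0.08 m, then the turn, a rotation vector about the tool's x, y, z normalised to -1 to 1, where 1 is 0.5 rad, then the closure in counts, from 0 (fully open) to 255 (shut). In form: [[[x, y, z, wx, wy, wz, hand], ...]]. A call has 1 to 5 rows; each row is the pose to reach, as a shift and turn from the pose commanded when the call began, along the tool's axes at that moment; what a row does not reach only later rows make up. A row lasts 1/8 s, in which the tool goes at most 62.5 mm and 10.7 degrees, less where a joint would pass 70% of its speed; a pose out of reach is approached as far as the arm can. A call with a number of a shift or a turn outside -1 to 1 is refused whole. A call with a gripper value outside its range is refused whole. The fingers move at their own pace and stop on an object; FORCE is the grip in N (left out, the last holds). Time passes only in rows, so rows that repeat a pose let the fingers close. It gives the time, the measured TCP pose, the force, the opening and the grip force at its end, in the units of the state.
- arm.get_state(): the state, without advancing time (a new reading comes with each control period).
- cams.grab_frame(name): name is "side" or "top" or "wrist"; returns the picture (400x640x3 uint8, blue, green, red); there is no depth.
- cams.camera_info(name): a dict with "camera_matrix" (3x3 intrinsics, pixels), "R" (3x3) and "t" (3): a world point X has camera coordinates R X + t; the wrist camera has in their place "hand_eye" (4x4, takes a point from camera to tool coordinates, whose origin is the TCP and whose axes are the flange's). Camera axes: x right, y down, z forward; pixel columns grow to the right and rows downward; lengths in m; the calibration is good to about 2 mm. A picture is of the moment at which its call begins: read the wrist's pose just before it. camera_info takes no time and is no camera call.
- arm.job_done(): hands the job in; it is judged then, once.
The state is a dict: "t": time; "q": joint angles; "qd": joint speeds; "joint_efforts": joint torques, N m; "eef_pos": TCP position; "ee_rot": TCP orientation; "force": force on the tool from outside, world axes, zero at the start; "moment": the same for the moment, N m; "width": finger opening in m; "gripper_force": force on a finger pad.
Only numpy, scipy, OpenCV 4.12 (cv2) and the standard library are available. Lean on these libraries where they do the work, as an engineer would, in place of code of your own. Each camera call takes 0.05 s, during which the arm holds its last target. There are 200 camera calls.

TASK

The old rack with the coloured cups has to be washed, so move its three spice jars and the salt shaker, one after another, into the four pockets of the wooden caddy, in the same order counted from the handle: what stands next to the old rack's handle goes into the pocket next to the caddy's handle, and so on to the far end, so that the cook still finds each without looking. Leave each standing upright on the floor of its pocket, never tip one over, and do not push the garlic or the matchbox aside.

Things in the scene. Friction and masses are not known exactly. Their poses are not given: they have to be found in the camera images.
- jar_black_mid (a point): spice jar with a black cap (a green leaf on its top) and a green label, loose, round, 41 mm across, 105 mm tall, about 0.11 kg; this point is its centre, on its axis, half-way up (52.5 mm above its underside); z is its axis, up
- jar_green_mid (a point): spice jar with a green cap (golden-brown on top) and a beige label, loose, round, 45 mm across, 105 mm tall, about 0.11 kg; this point is its centre, on its axis, half-way up (52.5 mm above its underside); z is its axis, up
- jar_white_mid (a point): spice jar with a white cap (a small green picture on its top) and a green label, loose, round, 43 mm across, 100 mm tall, about 0.11 kg; this point is its centre, on its axis, half-way up (50 mm above its underside); z is its axis, up
- jar_grey_mid (a point): glass salt shaker with a grey domed top, loose, round, 44 mm across, 90 mm tall (it narrows from about 60 mm above its underside; grip it half-way up), about 0.11 kg; this point is its centre, on its axis, half-way up (45 mm above its underside); z is its axis, up
- cup_black: black square plastic cup of the old rack, fixed, 57 mm square and 30 mm tall, open at the top, 51 mm square inside, floor 4 mm thick; the spice jar with a black cap stands in it at the start; origin at the centre of the cup's underside, 7 mm above the table
- cup_green: green square plastic cup of the old rack, fixed, 57 mm square and 30 mm tall, open at the top, 51 mm square inside, floor 4 mm thick; the spice jar with a green cap stands in it at the start; origin at the centre of the cup's underside, 7 mm above the table
- cup_white: white square plastic cup of the old rack, fixed, 57 mm square and 30 mm tall, open at the top, 51 mm square inside, floor 4 mm thick; the spice jar with a white cap stands in it at the start; origin at the centre of the cup's underside, 7 mm above the table
- cup_grey: grey square plastic cup of the old rack, fixed, 57 mm square and 30 mm tall, open at the top, 51 mm square inside, floor 4 mm thick; the glass salt shaker with a grey domed top stands in it at the start; origin at the centre of the cup's underside, 7 mm above the table
- old_rack: the old rack: a white steel tray on the table, 65 x 246 mm, that carries the four coloured cups in a row along its own y axis, cup centres at y = +90, +30, -30 and -90 mm from the origin, x = 0; fixed; a steel bow handle with a blue grip, 75 mm tall and across the row, stands at its +y end (y = +128 to +144 mm). Origin: centre of the tray at table height; z up
- caddy: the wooden caddy, empty at the start, on the table: 66 x 246 mm, walls 44 mm tall (dividers 40 mm) and 6 mm thick; four pockets in a row along its own y axis, pocket centres at y = +90, +30, -30 and -90 mm from the origin, x = 0, each 54 mm square, its floor 10 mm above the table; fixed; a black bow handle, 75 mm tall and across the row, stands at its +y end (y = +127 to +143 mm). Origin: centre of the caddy at table height; z up
- garlic: bystander: garlic bulb, 60 mm across, 59 mm tall; leave it alone; origin at the centre of its underside
- matches: bystander: red matchbox, 36 x 54 x 14 mm, lying flat; leave it alone; origin at the centre of its underside

How it is judged:
At the end, for the whole second after the job is handed in: Each item stands upright (0.1 rad), released and at rest on the floor (6 mm) of a caddy pocket, within 13 mm of its centre along and across the row; its pocket, counted from the caddy's handle, has the number of its own cup counted from the old rack's handle (((y of cup_black in the frame of old_rack between 0.078 and 0.102 m and y of jar_black_mid in the frame of caddy between 0.077 and 0.103 m) or (y of cup_black in the frame of old_rack between 0.018 and 0.042 m and y of jar_black_mid in the frame of caddy between 0.017 and 0.043 m) or (y of cup_black in the frame of old_rack between -0.042 and -0.018 m and y of jar_black_mid in the frame of caddy between -0.043 and -0.017 m) or (y of cup_black in the frame of old_rack between -0.102 and -0.078 m and y of jar_black_mid in the frame of caddy between -0.103 and -0.077 m)) and x of jar_black_mid in the frame of caddy between -0.013 and 0.013 m and z of jar_black_mid in the frame of caddy between 0.0565 and 0.0685 m and angle between each of jar_black_mid, jar_green_mid, jar_white_mid, jar_grey_mid's own z axis and vertical below 0.1 rad and linear speed of each of jar_black, jar_green, jar_white, jar_grey below 0.02 m/s and ((y of cup_green in the frame of old_rack between 0.078 and 0.102 m and y of jar_green_mid in the frame of caddy between 0.077 and 0.103 m) or (y of cup_green in the frame of old_rack between 0.018 and 0.042 m and y of jar_green_mid in the frame of caddy between 0.017 and 0.043 m) or (y of cup_green in the frame of old_rack between -0.042 and -0.018 m and y of jar_green_mid in the frame of caddy between -0.043 and -0.017 m) or (y of cup_green in the frame of old_rack between -0.102 and -0.078 m and y of jar_green_mid in the frame of caddy between -0.103 and -0.077 m)) and x of jar_green_mid in the frame of caddy between -0.013 and 0.013 m and z of jar_green_mid in the frame of caddy between 0.0565 and 0.0685 m and ((y of cup_white in the frame of old_rack between 0.078 and 0.102 m and y of jar_white_mid in the frame of caddy between 0.077 and 0.103 m) or (y of cup_white in the frame of old_rack between 0.018 and 0.042 m and y of jar_white_mid in the frame of caddy between 0.017 and 0.043 m) or (y of cup_white in the frame of old_rack between -0.042 and -0.018 m and y of jar_white_mid in the frame of caddy between -0.043 and -0.017 m) or (y of cup_white in the frame of old_rack between -0.102 and -0.078 m and y of jar_white_mid in the frame of caddy between -0.103 and -0.077 m)) and x of jar_white_mid in the frame of caddy between -0.013 and 0.013 m and z of jar_white_mid in the frame of caddy between 0.054 and 0.066 m and ((y of cup_grey in the frame of old_rack between 0.078 and 0.102 m and y of jar_grey_mid in the frame of caddy between 0.077 and 0.103 m) or (y of cup_grey in the frame of old_rack between 0.018 and 0.042 m and y of jar_grey_mid in the frame of caddy between 0.017 and 0.043 m) or (y of cup_grey in the frame of old_rack between -0.042 and -0.018 m and y of jar_grey_mid in the frame of caddy between -0.043 and -0.017 m) or (y of cup_grey in the frame of old_rack between -0.102 and -0.078 m and y of jar_grey_mid in the frame of caddy between -0.103 and -0.077 m)) and x of jar_grey_mid in the frame of caddy between -0.013 and 0.013 m and z of jar_grey_mid in the frame of caddy between 0.049 and 0.061 m); the robot touches nothing.
It fails at once if a jar or the shaker is tipped over (angle between any of jar_black_mid, jar_green_mid, jar_white_mid, jar_grey_mid's own z axis and vertical above 0.9 rad).
It fails at once if the garlic bulb is pushed away from its place (distance of garlic from where it was at the start of the episode above 0.03 m).
It fails at once if the matchbox is pushed away from its place (distance of matches from where it was at the start of the episode above 0.03 m).
It also fails if it takes over 115 s, if anything falls off the work surface, if the arm or the gripper's body presses on something with over 40 N, if the wrist force passes 120 N, or if a joint passes its speed limit or range.

## Working session

There is one attempt and no reset: what is moved stays moved. The work goes in short steps, Python scripts to look and compute and a shell command to move; the robot and the scene stay as the last step left them, time stands still between calls to the robot, and variables do not carry over. Pictures are saved under pics/ and viewed, at most 17 in all, crops included, and the job is handed in when it is done.

```bash
mkdir -p pics
python3 - <<'E'
from station import arm,cams
import cv2,numpy as np
s=arm.get_state();print(s['t'],s['eef_pos'],s['ee_rot'],s['width'],arm.grip_point_offset)
for n in('top','side'):
    cv2.imwrite(f'pics/{n}0.png',cams.grab_frame(n))
for n in('top','side','wrist'):
    print({k:np.round(v,4).tolist() for k,v in cams.camera_info(n).items() if not isinstance(v,str)})
E
```

```text
0.0 [ 0.2544155  -0.62470372  0.22564446] [ 3.13998548e+00 -1.16388198e-04 -2.75498349e+00] 0.08791934179002794 0.0188
{'camera_matrix': [[456.8861, 0.0, 318.1915], [0.0, 456.8861, 205.5056], [0.0, 0.0, 1.0]], 'R': [[0.0199, -0.9998, -0.0071], [-0.9875, -0.0185, -0.1563], [0.1562, 0.0101, -0.9877]], 't': [0.1309, 0.5792, 0.9566]}
{'camera_matrix': [[484.3285, 0.0, 321.7672], [0.0, 484.3285, 203.1861], [0.0, 0.0, 1.0]], 'R': [[0.9917, -0.1278, 0.0166], [-0.0365, -0.4023, -0.9148], [0.1236, 0.9066, -0.4036]], 't': [-0.5449, 0.1575, 0.8993]}
{'camera_matrix': [[280.6851, 0.0, 319.5335], [0.0, 280.6851, 201.3687], [0.0, 0.0, 1.0]], 'hand_eye': [[-0.0002, -0.9538, -0.3004, 0.0811], [1.0, -0.0002, 0.0001, -0.0006], [-0.0002, -0.3004, 0.9538, -0.157], [0.0, 0.0, 0.0, 1.0]]}
```

View pics/top0.png

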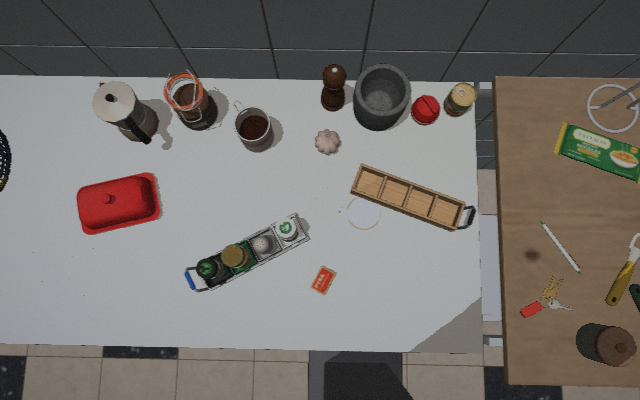

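View pics/side0.png

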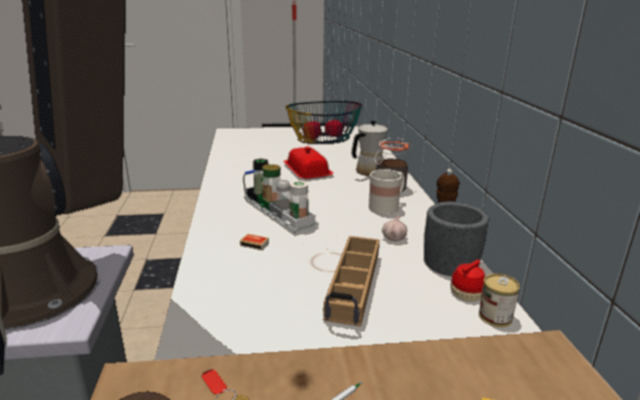

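The top view shows the old rack with its blue handle at the left (190,278). From the handle the order is black (206,267), green (235,256), grey (263,244), white (288,228). The caddy's handle is at the right end (467,216). The matchbox is at (323,279) and the garlic at (327,141).

```bash
cat > h.py <<'E'
import numpy as np,cv2
from station import arm,cams
from scipy.spatial.transform import Rotation as Ro
def ray(n,uv,z,pose=None):
    c=cams.camera_info(n);K=np.array(c['camera_matrix'])
    d=np.linalg.inv(K)@np.array([uv[0],uv[1],1.])
    if n=='wrist':
        T=np.array(c['hand_eye']);R=pose[1]
        o=pose[0]+R@T[:3,3];d=R@T[:3,:3]@d
    else:
        Rm=np.array(c['R']);o=-Rm.T@np.array(c['t']);d=Rm.T@d
    return o+d*(z-o[2])/d[2]
def wpose():
    s=arm.get_state();return np.array(s['eef_pos']),Ro.from_euler('xyz',s['ee_rot']).as_matrix()
def go(target,yaw=None):
    """tool-axis shift (units of .08 m) and turn about tool z (units .5 rad) to reach target TCP"""
    p,R=wpose();d=R.T@(np.array(target)-p)/.08;out=[d.round(2).tolist()]
    if yaw is not None:
        rv=(Ro.from_matrix(R).inv()*Ro.from_euler('xyz',[np.pi,0,yaw])).as_rotvec();out.append((rv/.5).round(2).tolist())
    return out
E
python3 - <<'E'
from h import *
im=cv2.imread('pics/top0.png')
hsv=cv2.cvtColor(im,cv2.COLOR_BGR2HSV)
m=cv2.inRange(hsv,(8,70,60),(25,255,255));m[:,:340]=0;m[:,480:]=0;m[:155]=0;m[235:]=0
m=cv2.morphologyEx(m,cv2.MORPH_CLOSE,np.ones((9,9)))
c=max(cv2.findContours(m,0,2)[0],key=cv2.contourArea)
b=cv2.boxPoints(cv2.minAreaRect(c));print('caddy px',b)
w=np.array([ray('top',p,.044)[:2] for p in b]);print(w, np.linalg.norm(np.diff(w,axis=0),axis=1),w.mean(0))
for n,p,z in [('black',(206,267),.116),('green',(235,256),.116),('grey',(263,243),.101),('white',(288,228),.111),('handle',(190,278),.07),('matches',(323,279),.014),('garlic',(327,141),.03)]:
    print(n,ray('top',p,z).round(3))
a=cv2.resize(im[200:300,175:330],None,fx=4,fy=4,interpolation=2);bb=cv2.resize(im[155:240,340:485],None,fx=3.5,fy=3.5,interpolation=2)
cv2.imwrite('pics/c1.png',a[:400,:620])
E
```

```text
caddy px [[349.3288  193.1233 ]
 [360.6302  162.98631]
 [465.94525 202.47948]
 [454.64386 232.61647]]
[[ 0.60588327  0.07389092]
 [ 0.67469594  0.04933012]
 [ 0.58973443 -0.18224968]
 [ 0.52282695 -0.15571172]] [0.07306446 0.24667319 0.07197829] [ 0.59828515 -0.05368509]
black [0.437 0.363 0.116]
green [0.46  0.306 0.116]
grey [0.488 0.253 0.101]
white [0.519 0.202 0.111]
handle [0.414 0.407 0.07 ]
matches [0.418 0.128 0.014]
garlic [0.728 0.125 0.03 ]
```

View pics/c1.png

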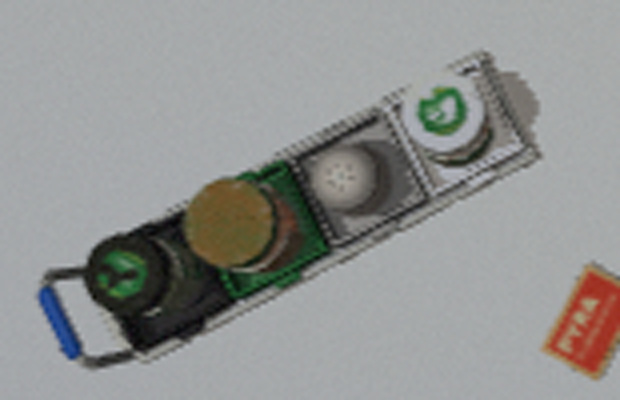

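The crop confirms the handle order: black, green, grey, white. The cap centres are near full-frame pixels (205,269), (233,255), (261,244) and (286,229), and the matchbox sits well clear of the row. Next I move over the caddy for a wrist look.

```bash
h="python3 -m handwheel"
$h '[[[0,0,0,0,0,-0.4,0],[0,0,0,0,0,-0.8,0],[0,0,0,0,0,-0.8,0]]]' && $h '[[[0,0,0,0,0,-0.4,0],[0,0,0,0,0,-0.87,0],[0,0,0,0,0,-0.87,0]]]' 
for i in 1 2 3 4; do :; done
$h '[[[-0.5,-0.1,0,0,0,0,0],[-1,-0.2,-0.05,0,0,0,0]]]' >/dev/null
$h '[[[-0.5,-0.1,0,0,0,0,0],[-1,-0.2,-0.05,0,0,0,0]]]' >/dev/null
$h '[[[-0.5,-0.1,0,0,0,0,0],[-1,-0.2,-0.05,0,0,0,0]]]' >/dev/null
$h '[[[-0.5,-0.1,0,0,0,0,0],[-1,-0.2,-0.05,0,0,0,0]]]' >/dev/null
$h '[[[-0.5,-0.1,0,0,0,0,0],[-1,-0.2,-0.05,0,0,0,0]]]' >/dev/null
$h '[[[-0.5,-0.1,0,0,0,0,0],[-1,-0.2,-0.05,0,0,0,0]]]' >/dev/null
$h '[[[-0.5,-0.1,0,0,0,0,0],[-1,-0.2,-0.05,0,0,0,0]]]' >/dev/null
$h '[[[-0.5,-0.1,0,0,0,0,0],[-1,-0.2,-0.05,0,0,0,0],[-1,-0.2,-0.05,0,0,0,0],[-1,-0.2,-0.05,0,0,0,0],[-1,-0.2,-0.05,0,0,0,0]]]'
python3 - <<'E'
from h import *
p=wpose();print(p[0]);np.savez('w1.npz',p=p[0],R=p[1]);cv2.imwrite('pics/w1.png',cams.grab_frame('wrist'))
E
```

```text
t: 0.48
eef_pos: [0.2545, -0.6249, 0.2261]
ee_rot: [3.141, 0.0, -2.355]
force: [-0.3, -0.3, 0.3]
width: 0.0872
gripper_force: 0.0
t: 0.85
eef_pos: [0.2545, -0.625, 0.2263]
ee_rot: [3.141, 0.0, -1.92]
force: [-0.4, 0.4, -0.6]
width: 0.0879
gripper_force: 0.0
t: 3.22
eef_pos: [0.5932, -0.0682, 0.2586]
ee_rot: [3.141, -0.0, -1.922]
force: [1.0, 1.1, 0.3]
width: 0.0879
gripper_force: 0.0
[ 0.5932474  -0.06816231  0.25855097]
```

View pics/w1.png

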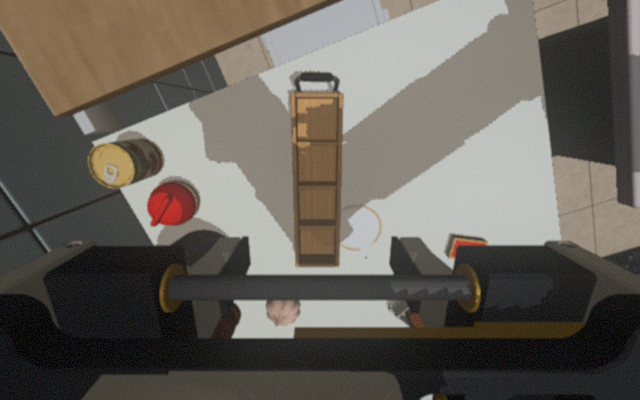

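The wrist view shows the whole caddy, lying along the image's vertical. Its handle end has rim corners at (291,94) and (344,95); the far end has (296,265) and (339,265). The can, tomato and garlic are clear of it.

Run:
```python
from h import *
f=np.load('w1.npz');P=(f['p'],f['R'])
im=cv2.imread('pics/w1.png');hsv=cv2.cvtColor(im,cv2.COLOR_BGR2HSV)
m=cv2.inRange(hsv,(8,70,40),(25,255,255));m[:90]=0;m[268:]=0;m[:,:285]=0;m[:,350:]=0
for r in (100,120,150,180,200,220,240,255):
    c=np.where(m[r])[0]
    if len(c):
        a=ray('wrist',(c[0],r),.044,P);b=ray('wrist',(c[-1]+1,r),.044,P);print(r,c[0],c[-1],((a+b)/2)[:2].round(4),np.linalg.norm(a-b).round(4))
r=np.where(m[:,318])[0];r=[r[0],r[-1]+1];print(r)
e=[ray('wrist',(318,q),.044,P)[:2] for q in r];print(e,np.linalg.norm(e[0]-e[1]))
e=[ray('wrist',q,.044,P)[:2] for q in [(291.5,94),(344,95),(339,265),(296,265)]]
print(np.round(e,4),np.linalg.norm(np.diff(e,axis=0),axis=1),np.mean(e,0))
```

```text
100 291 342 [ 0.5635 -0.1607] 0.0648
120 292 341 [ 0.5718 -0.1382] 0.0636
150 293 341 [ 0.5843 -0.1025] 0.0643
180 293 340 [ 0.5989 -0.0649] 0.0651
200 294 339 [ 0.6087 -0.0383] 0.0637
220 295 339 [ 0.6183 -0.0102] 0.0638
240 295 339 [0.6291 0.0189] 0.0653
255 296 337 [0.6382 0.0415] 0.062
[np.int64(93), np.int64(266)]
[array([ 0.55951741, -0.16788312]), array([0.64314236, 0.05920949])] 0.24200038456524117
[[ 0.5907 -0.1781]
 [ 0.53   -0.1546]
 [ 0.6131  0.0684]
 [ 0.6734  0.0463]] [0.06506539 0.23801027 0.06427096] [ 0.60182486 -0.05449275]
```

```bash
h="python3 -m handwheel"
$h '[[[0,0,-0.25,0,0,-0.35,0],[0,0,-0.5,0,0,-0.7,0],[0,0,-0.5,0,0,-0.82,0]]]'  >/dev/null
$h '[[[0,0,0,0,0,-0.35,0],[0,0,0,0,0,-0.7,0],[0,0,0,0,0,-0.82,0]]]' >/dev/null
$h '[[[-0.5,-0.07,0,0,0,0,0],[-1,-0.14,0,0,0,0,0]]]' >/dev/null
$h '[[[-0.5,-0.07,0,0,0,0,0],[-1,-0.14,0,0,0,0,0]]]' >/dev/null
$h '[[[-0.5,-0.07,0,0,0,0,0],[-1,-0.14,0,0,0,0,0]]]' >/dev/null
$h '[[[-0.5,-0.07,0,0,0,0,0],[-1,-0.14,0,0,0,0,0]]]' >/dev/null
$h '[[[-0.5,-0.07,0,0,0,0,0],[-1,-0.14,0,0,0,0,0],[-1,-0.14,0,0,0,0,0],[-1,-0.14,0,0,0,0,0]]]'
python3 - <<'E'
from h import *
p=wpose();print(p[0]);np.savez('w2.npz',p=p[0],R=p[1]);cv2.imwrite('pics/w2.png',cams.grab_frame('wrist'))
E
```

```text
t: 5.52
eef_pos: [0.4622, 0.3138, 0.2986]
ee_rot: [3.142, -0.0, -1.1]
force: [0.1, 0.3, 0.4]
width: 0.0877
gripper_force: 0.0
[0.46221019 0.31377076 0.29861882]
```

View pics/w2.png

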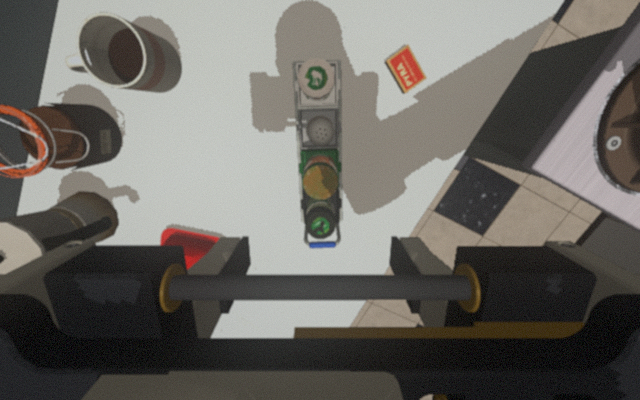

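The old rack lies straight up the image with its blue handle at (322,244). From it the caps are black (321,222), green (320,182), grey (321,130) and white (318,76).

```bash
python3 - <<'E'
from h import *
im=cv2.imread('pics/w2.png')
a=cv2.resize(im[55:250,275:365],None,fx=6,fy=6,interpolation=2)
cv2.imwrite('pics/c2.png',np.hstack([a[:580],a[580:1160]][:1]+[a[580:1160]])[:, :])
f=np.load('w2.npz');P=(f['p'],f['R'])
for n,p,z,uv in [('black',(321,222),.116,(205.5,268.7)),('green',(320,182),.116,(233,255.5)),('grey',(321,130),.098,(260.7,244.5)),('white',(318,76),.111,(286.2,229))]:
    print(n,ray('wrist',p,z,P).round(4)[:2],ray('top',uv,z).round(4)[:2])
E
python3 -c "
import cv2;print(cv2.imread('pics/c2.png').shape)"
```

```text
black [0.437  0.3602] [0.4334 0.364 ]
green [0.4624 0.3133] [0.4608 0.3103]
grey [0.4892 0.2578] [0.4851 0.2579]
white [0.5195 0.206 ] [0.5167 0.2055]
(580, 1080, 3)
```

View pics/c2.png

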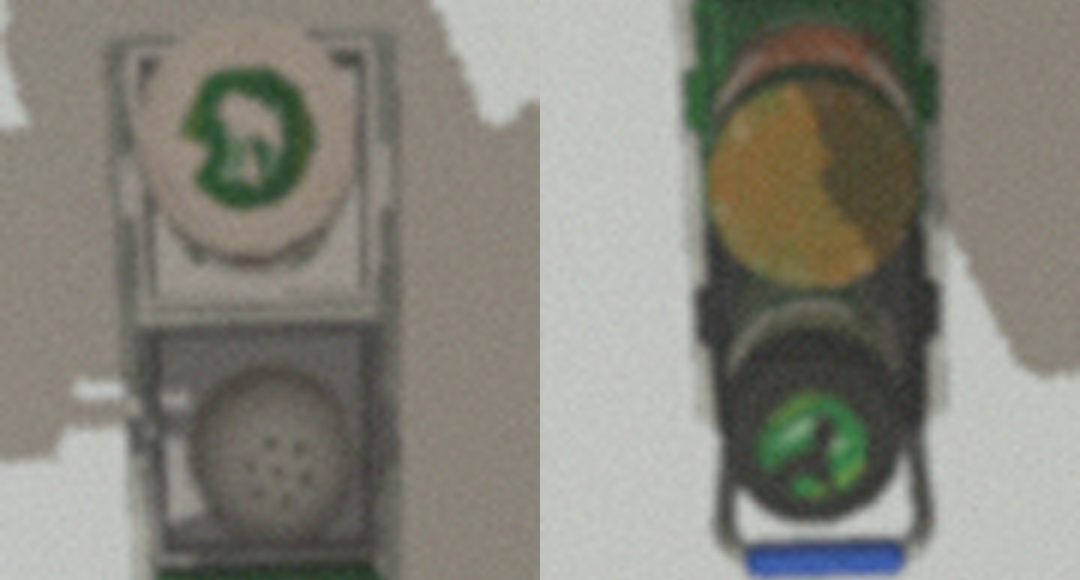

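The crop refines the cap centres: white (316.5,78), grey (320.3,131), green (320.5,182), black (320.2,222.5), the last sitting just in front of the blue handle.

Run:
```python
from h import *
f=np.load('w2.npz');P=(f['p'],f['R']);tx=P[1][:2,0];ty=P[1][:2,1]
for n,p,z,uv in [('black',(320.2,222.5),.116,(205.5,268.7)),('green',(320.5,182),.116,(233,255.5)),('grey',(320.3,130.8),.098,(260.7,244.5)),('white',(316.5,78),.111,(286.2,229))]:
    a=ray('wrist',p,z,P)[:2];b=ray('top',uv,z)[:2]
    print(n,a.round(4),(a@tx).round(4),(a@ty).round(4),'top',(b@tx).round(4),(b@ty).round(4))
    if n=='white': print(go([*(.7*a+.3*b),.058]))
```

```text
black [0.4376 0.3613] -0.1236 -0.5539 top -0.128 -0.5514
green [0.4618 0.313 ] -0.0696 -0.5536 top -0.0677 -0.5514
grey [0.4896 0.259 ] -0.0089 -0.5538 top -0.01 -0.5493
white [0.5201 0.2086] 0.0499 -0.5582 top 0.0511 -0.5537
[[1.5, -0.03, 3.01]]
```

```bash
h="python3 -m handwheel"
$h '[[[0.75,-0.02,0,0,0,0,0],[0.75,-0.02,0.5,0,0,0,0]]]'  >/dev/null
$h '[[[0.75,-0.02,0,0,0,0,0],[0.75,-0.02,0.6,0,0,0,0]]]' >/dev/null
$h '[[[0,0,0.5,0,0,0,0],[0,0,1,0,0,0,0],[0,0,1,0,0,0,0]]]'
$h '[[[0,0,0.3,0,0,0,0],[0,0,0.6,0,0,0,0],[0,0,0.9,0,0,0,0],[0,0,0.96,0,0,0,0],[0,0,0.96,0,0,0,0]]]'
$h '[[[0,0,0,0,0,0,120],[0,0,0,0,0,0,160],[0,0,0,0,0,0,200],[0,0,0,0,0,0,220],[0,0,0,0,0,0,220]]]' 20
$h '[[[0,0,0,0,0,0,220],[0,0,0,0,0,0,220],[0,0,0,0,0,0,220]]]'
```

```text
t: 6.45
eef_pos: [0.518, 0.2064, 0.1282]
ee_rot: [3.136, -0.001, -1.102]
force: [0.0, 0.0, -0.2]
width: 0.0875
gripper_force: 0.0
t: 7.08
eef_pos: [0.5203, 0.2092, 0.0552]
ee_rot: [-3.14, 0.0, -1.1]
force: [-0.5, -1.1, 1.1]
width: 0.0876
gripper_force: 0.0
t: 7.7
eef_pos: [0.5194, 0.2089, 0.0538]
ee_rot: [3.142, 0.0, -1.1]
force: [0.0, 0.3, -0.5]
width: 0.0436
gripper_force: 0.0
t: 8.07
eef_pos: [0.5194, 0.2089, 0.0537]
ee_rot: [3.141, -0.0, -1.1]
force: [1.1, -0.2, -0.6]
width: 0.0413
gripper_force: 20.0
```

```bash
h="python3 -m handwheel"
$h '[[[0,0,-0.3,0,0,0,220],[0,0,-0.6,0,0,0,220],[0,0,-1,0,0,0,220]]]'  >/dev/null
$h '[[[0,0,-0.5,0,0,0,220],[0,0,-0.95,0,0,0,220],[0,0,-0.95,0,0,0,220]]]' 
$h '[[[0,0,0,0,0,0.3,220],[0,0,0,0,0,0.6,220],[0,0,0,0,0,0.82,220]]]' >/dev/null
$h '[[[0,0,0,0,0,0.3,220],[0,0,0,0,0,0.6,220],[0,0,0,0,0,0.82,220],[0,0,0,0,0,0.82,220]]]' >/dev/null
$h '[[[0.4,-0.5,0,0,0,0,220],[0.8,-1,0,0,0,0,220]]]' >/dev/null
$h '[[[0.4,-0.5,0,0,0,0,220],[0.78,-1,0,0,0,0,220],[0.78,-1.0,0,0,0,0,220],[0.78,-1.0,0,0,0,0,220],[0.78,-1.0,0,0,0,0,220]]]'
python3 - <<'E'
from h import *
print(go([.6334,.0328,.053],-1.922));cv2.imwrite('pics/w3.png',cams.grab_frame('wrist'))
E
```

```text
t: 8.82
eef_pos: [0.5207, 0.2098, 0.2129]
ee_rot: [-3.136, 0.001, -1.099]
force: [0.3, -0.6, -1.4]
width: 0.0417
gripper_force: 20.0
t: 10.58
eef_pos: [0.6261, 0.0362, 0.2096]
ee_rot: [3.141, -0.0, -1.918]
force: [-0.1, 0.8, -0.7]
width: 0.0416
gripper_force: 20.0
[[0.01, -0.1, 1.96], [0.0, -0.0, 0.01]]
```

View pics/w3.png

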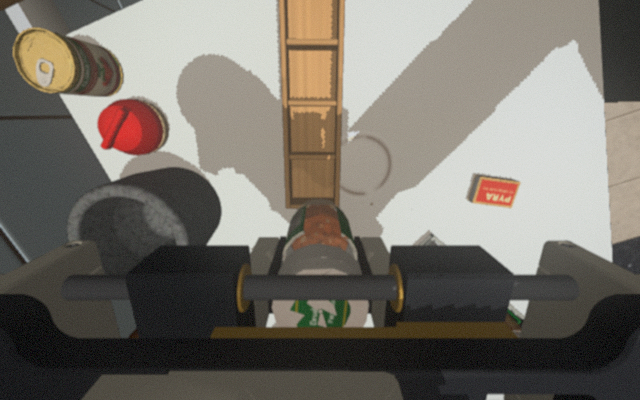

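The jar hangs upright and centred in the hand, near column 319. Its lowest front edge at row 204 means its axis may sit up to 5 mm towards the tool's −x. The empty far pocket is just ahead at rows 155–205, so I'll aim the hand at the pocket centre.

```bash
h="python3 -m handwheel"
$h '[[[0.05,-0.1,0.4,0,0,0,220],[0.05,-0.1,0.8,0,0,0,220],[0.05,-0.1,1,0,0,0,220]]]'  >/dev/null
$h '[[[0,0,0.25,0,0,0,220],[0,0,0.45,0,0,0,220],[0,0,0.6,0,0,0,220],[0,0,0.6,0,0,0,220]]]'
$h '[[[0,0,0.1,0,0,0,220],[0,0,0.2,0,0,0,220],[0,0,0.3,0,0,0,220],[0,0,0.34,0,0,0,220],[0,0,0.34,0,0,0,220]]]'
```

```text
t: 11.5
eef_pos: [0.6323, 0.0289, 0.081]
ee_rot: [3.141, -0.001, -1.92]
force: [-0.8, -0.2, -1.4]
width: 0.0416
gripper_force: 20.0
t: 12.12
eef_pos: [0.6326, 0.0288, 0.0542]
ee_rot: [3.141, -0.0, -1.92]
force: [-0.7, 1.0, -0.7]
width: 0.0419
gripper_force: 20.0
```

```bash
h="python3 -m handwheel"
$h '[[[0,0,0.02,0,0,0,180],[0,0,0.02,0,0,0,120],[0,0,0.02,0,0,0,60],[0,0,0.02,0,0,0,0],[0,0,0.02,0,0,0,0]]]'
$h '[[[0,0,-0.4,0,0,0,0],[0,0,-1,0,0,0,0]]]' >/dev/null
$h '[[[0,0,-0.5,0,0,0,0],[0,0,-1,0,0,0,0]]]' >/dev/null
$h '[[[0,0,-0.5,0,0,0,0],[-0.2,0.2,-0.6,0,0,0,0],[-0.6,0.6,-0.6,0,0,0,0],[-1,0.6,-0.6,0,0,0,0],[-1,0.6,-0.6,0,0,0,0],[-1,0.6,-0.6,0,0,0,0]]]' >/dev/null
$h '[[[0,0,0,0,0,0,0],[0,0,0,0,0,0,0]]]'
python3 - <<'E'
from h import *
p=wpose();print(p[0]);np.savez('w4.npz',p=p[0],R=p[1]);cv2.imwrite('pics/t4.png',cv2.resize(cams.grab_frame('top')[140:300,170:490],None,fx=2.4,fy=2.4))
E
```

```text
t: 12.75
eef_pos: [0.6328, 0.0289, 0.0531]
ee_rot: [-3.141, 0.0, -1.92]
force: [0.6, 0.4, 0.6]
width: 0.0711
gripper_force: 0.0
t: 13.5
eef_pos: [0.6323, 0.029, 0.2127]
ee_rot: [3.141, 0.0, -1.92]
force: [-0.1, -1.1, -1.1]
width: 0.0878
gripper_force: 0.0
[0.6323394  0.02896567 0.21270583]$[0]: bad value
```

View pics/t4.png

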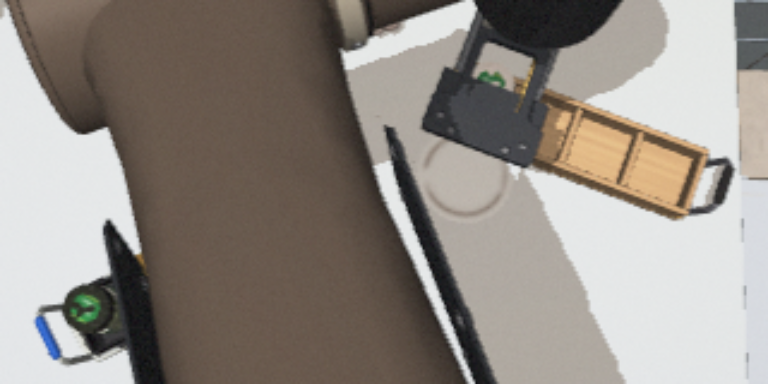

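The arm hides most of the view; the white jar's green print shows upright inside the hand at the caddy's far pocket, near (490,78). Next is the shaker.

```bash
h="python3 -m handwheel"
$h '[[[0,0,0,0,0,-0.35,0],[0,0,0,0,0,-0.7,0],[0,0,0,0,0,-0.82,0]]]'  >/dev/null
$h '[[[0,0,0,0,0,-0.35,0],[0,0,0,0,0,-0.7,0],[0,0,0,0,0,-0.82,0],[0,0,0,0,0,-0.82,0]]]' >/dev/null
$h '[[[-0.5,0.04,0,0,0,0,0],[-0.83,0.075,0,0,0,0,0]]]' >/dev/null
$h '[[[-0.5,0.04,0,0,0,0,0],[-0.83,0.075,0,0,0,0,0]]]' >/dev/null
$h '[[[-0.5,0.04,0,0,0,0,0],[-0.83,0.075,0,0,0,0,0]]]' >/dev/null
$h '[[[-0.5,0.04,0,0,0,0,0],[-0.83,0.075,0,0,0,0,0],[-0.83,0.075,0,0,0,0,0],[-0.83,0.075,0,0,0,0,0],[-0.83,0.075,0,0,0,0,0]]]'
python3 - <<'E'
from h import *
print(go([.4901,.2551,.047],-1.10))
p=wpose();np.savez('w5.npz',p=p[0],R=p[1]);cv2.imwrite('pics/w5.png',cams.grab_frame('wrist'))
E
```

```text
t: 15.8
eef_pos: [0.4911, 0.254, 0.2127]
ee_rot: [3.141, -0.0, -1.101]
force: [-1.0, -0.3, -0.2]
width: 0.0878
gripper_force: 0.0
[[-0.02, 0.0, 2.07], [0.0, -0.0, -0.0]]
```

View pics/w5.png

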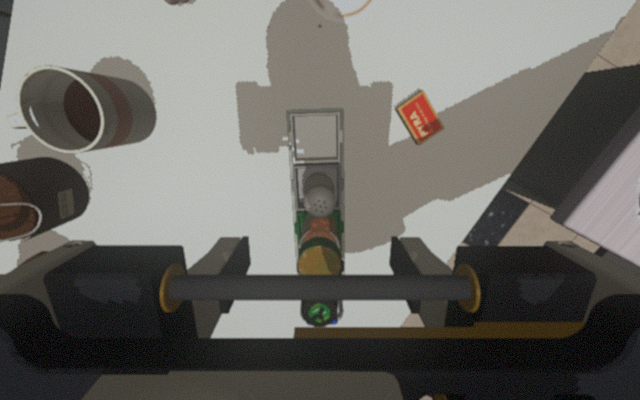

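The shaker's dome is at (319,200), which puts its axis 3 mm towards the tool's −x, as planned. White's cup is empty, and the green (320,255) and black (319,313) jars still stand.

```bash
h="python3 -m handwheel"
$h '[[[0,0,0.4,0,0,0,0],[0,0,0.9,0,0,0,0],[0,0,0.9,0,0,0,0]]]'  >/dev/null
$h '[[[0,0,0.3,0,0,0,0],[0,0,0.6,0,0,0,0],[0,0,0.9,0,0,0,0],[0,0,0.9,0,0,0,0]]]' 
$h '[[[0,0,0.1,0,0,0,0],[0,0,0.2,0,0,0,0],[0,0,0.27,0,0,0,0],[0,0,0.27,0,0,0,0]]]'
$h '[[[0,0,0,0,0,0,120],[0,0,0,0,0,0,160],[0,0,0,0,0,0,200],[0,0,0,0,0,0,220],[0,0,0,0,0,0,220]]]' 20
$h '[[[0,0,0,0,0,0,220],[0,0,0,0,0,0,220],[0,0,0,0,0,0,220]]]'
```

```text
t: 16.73
eef_pos: [0.4909, 0.2543, 0.0691]
ee_rot: [3.14, -0.001, -1.1]
force: [0.1, -1.0, -0.6]
width: 0.0874
gripper_force: 0.0
t: 17.23
eef_pos: [0.4906, 0.2545, 0.047]
ee_rot: [3.141, -0.0, -1.1]
force: [-0.1, 0.6, 0.8]
width: 0.0876
gripper_force: 0.0
t: 17.85
eef_pos: [0.4908, 0.2547, 0.0474]
ee_rot: [-3.142, 0.0, -1.1]
force: [-1.1, -0.6, -0.6]
width: 0.0434
gripper_force: 0.0
t: 18.23
eef_pos: [0.4909, 0.2548, 0.0474]
ee_rot: [-3.141, 0.0, -1.1]
force: [0.2, 0.3, 0.3]
width: 0.0383
gripper_force: 19.8
```

```bash
h="python3 -m handwheel"
$h '[[[0,0,-0.2,0,0,0,220],[0,0,-0.5,0,0,0,220],[0,0,-1,0,0,0,220]]]'  >/dev/null
$h '[[[0,0,-0.5,0,0,0,220],[0,0,-1,0,0,0,220],[0,0,-1,0,0,0,220]]]' 
$h '[[[0,0,0,0,0,0.3,220],[0,0,0,0,0,0.6,220],[0,0,0,0,0,0.82,220]]]' >/dev/null
$h '[[[0,0,0,0,0,0.3,220],[0,0,0,0,0,0.6,220],[0,0,0,0,0,0.82,220],[0,0,0,0,0,0.82,220]]]' >/dev/null
$h '[[[0.5,-0.4,0,0,0,0,220],[0.94,-0.875,0,0,0,0,220]]]' >/dev/null
$h '[[[0.5,-0.4,0,0,0,0,220],[0.94,-0.875,0,0,0,0,220]]]' >/dev/null
$h '[[[0.5,-0.4,0,0,0,0,220],[0.94,-0.875,0,0,0,0,220],[0.94,-0.875,0,0,0,0,220],[0.94,-0.875,0,0,0,0,220],[0.94,-0.875,0,0,0,0,220]]]'
python3 - <<'E'
from h import *
print(go([.6106,-.0296,.0475],-1.922));cv2.imwrite('pics/w6.png',cams.grab_frame('wrist'))
E
```

```text
t: 18.98
eef_pos: [0.4923, 0.2558, 0.2121]
ee_rot: [-3.134, 0.002, -1.099]
force: [-1.5, 0.5, -1.0]
width: 0.0382
gripper_force: 19.7
t: 20.98
eef_pos: [0.6106, -0.0283, 0.2075]
ee_rot: [3.141, 0.0, -1.918]
force: [0.1, -0.3, -1.0]
width: 0.038
gripper_force: 19.7
[[0.02, -0.01, 2.0], [0.0, 0.0, 0.01]]
```

View pics/w6.png

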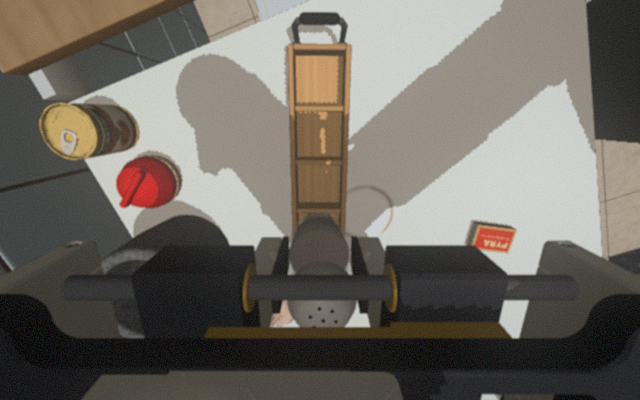

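The shaker hangs upright with its dots at (322,316), giving an axis 4 mm towards the tool's −x. Its lower edge at row 218 hints at slightly more. Pockets 1–3 are empty at rows 50–205. I'll bias the hand 3 mm further towards the handle and descend gently.

```bash
h="python3 -m handwheel"
$h '[[[0.06,-0.01,0.4,0,0,0,220],[0.06,-0.01,0.8,0,0,0,220],[0.06,-0.01,1,0,0,0,220],[0.06,-0.01,1,0,0,0,220]]]'  >/dev/null
$h '[[[0,0,0.2,0,0,0,220],[0,0,0.4,0,0,0,220],[0,0,0.4,0,0,0,220]]]'
$h '[[[0,0,0.08,0,0,0,220],[0,0,0.16,0,0,0,220],[0,0,0.24,0,0,0,220],[0,0,0.3,0,0,0,220],[0,0,0.3,0,0,0,220]]]'
$h '[[[0,0,0.08,0,0,0,220],[0,0,0.16,0,0,0,220],[0,0,0.24,0,0,0,220],[0,0,0.29,0,0,0,220],[0,0,0.29,0,0,0,220]]]'
```

```text
t: 21.9
eef_pos: [0.609, -0.0341, 0.0937]
ee_rot: [3.139, -0.001, -1.92]
force: [0.1, 0.1, -1.1]
width: 0.0383
gripper_force: 19.7
t: 22.52
eef_pos: [0.6099, -0.034, 0.0709]
ee_rot: [3.141, -0.0, -1.92]
force: [-0.2, 0.4, -0.7]
width: 0.0382
gripper_force: 19.7
t: 23.15
eef_pos: [0.6099, -0.034, 0.0477]
ee_rot: [3.141, -0.0, -1.92]
force: [-0.5, 0.0, -0.4]
width: 0.0383
gripper_force: 19.7
```

```bash
h="python3 -m handwheel"
$h '[[[0,0,0.01,0,0,0,180],[0,0,0.01,0,0,0,120],[0,0,0.01,0,0,0,60],[0,0,0.01,0,0,0,0],[0,0,0.01,0,0,0,0]]]'
$h '[[[0,0,-0.3,0,0,0,0],[0,0,-0.8,0,0,0,0],[0,0,-1,0,0,0,0]]]' >/dev/null
$h '[[[0,0,-0.5,0,0,0,0],[0,0,-1,0,0,0,0],[0,0,-1,0,0,0,0]]]' >/dev/null
$h '[[[0,0,0,0,0,-0.35,0],[0,0,0,0,0,-0.7,0],[0,0,0,0,0,-0.82,0]]]'  >/dev/null
$h '[[[0,0,0,0,0,-0.35,0],[0,0,0,0,0,-0.7,0],[0,0,0,0,0,-0.82,0],[0,0,0,0,0,-0.82,0]]]' >/dev/null
$h '[[[-0.5,-0.03,0,0,0,0,0],[-0.94,-0.06,0,0,0,0,0]]]' >/dev/null
$h '[[[-0.5,-0.03,0,0,0,0,0],[-0.94,-0.06,0,0,0,0,0]]]' >/dev/null
$h '[[[-0.5,-0.03,0,0,0,0,0],[-0.94,-0.06,0,0,0,0,0]]]' >/dev/null
$h '[[[-0.5,-0.03,0,0,0,0,0],[-0.94,-0.06,0,0,0,0,0]]]' >/dev/null
$h '[[[-0.5,-0.03,0,0,0,0,0],[-0.94,-0.06,0,0,0,0,0],[-0.94,-0.06,0,0,0,0,0],[-0.94,-0.06,0,0,0,0,0],[-0.94,-0.06,0,0,0,0,0]]]'
python3 - <<'E'
from h import *
print(go([.4615,.3123,.058],-1.10))
cv2.imwrite('pics/t7.png',cv2.resize(cams.grab_frame('top')[140:300,170:490],None,fx=2.4,fy=2.4))
E
```

```text
t: 23.78
eef_pos: [0.6102, -0.0339, 0.0475]
ee_rot: [-3.141, 0.0, -1.92]
force: [0.3, -0.3, -0.6]
width: 0.0713
gripper_force: 0.0
t: 27.02
eef_pos: [0.4611, 0.3113, 0.2072]
ee_rot: [3.141, -0.0, -1.101]
force: [0.1, -0.1, 0.2]
width: 0.0876
gripper_force: 0.0
[[-0.01, -0.01, 1.86], [0.0, -0.0, -0.0]]
```

View pics/t7.png

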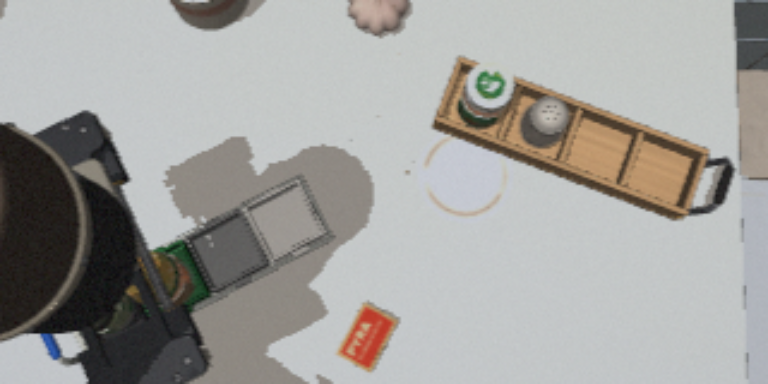

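White (490,85) and the shaker (547,120) both stand upright in pockets 4 and 3 of the caddy. The matchbox and garlic have not moved. Next is the green jar.

```bash
h="python3 -m handwheel"
$h '[[[0,0,0.4,0,0,0,0],[0,0,0.9,0,0,0,0],[0,0,0.9,0,0,0,0]]]'  >/dev/null
$h '[[[0,0,0.3,0,0,0,0],[0,0,0.6,0,0,0,0],[0,0,0.8,0,0,0,0],[0,0,0.96,0,0,0,0],[0,0,0.96,0,0,0,0]]]' 
$h '[[[0,0,0,0,0,0,120],[0,0,0,0,0,0,160],[0,0,0,0,0,0,200],[0,0,0,0,0,0,220],[0,0,0,0,0,0,220]]]' 20
$h '[[[0,0,0,0,0,0,220],[0,0,0,0,0,0,220],[0,0,0,0,0,0,220]]]'
$h '[[[0,0,-0.2,0,0,0,220],[0,0,-0.5,0,0,0,220],[0,0,-1,0,0,0,220]]]'  >/dev/null
$h '[[[0,0,-0.5,0,0,0,220],[0,0,-1,0,0,0,220],[0,0,-1,0,0,0,220]]]' 
$h '[[[0,0,0,0,0,0.3,220],[0,0,0,0,0,0.6,220],[0,0,0,0,0,0.82,220]]]' >/dev/null
$h '[[[0,0,0,0,0,0.3,220],[0,0,0,0,0,0.6,220],[0,0,0,0,0,0.82,220],[0,0,0,0,0,0.82,220]]]'
python3 - <<'E'
from h import *
print(go([.5912,-.0827,.058],-1.922))
E
```

```text
t: 28.08
eef_pos: [0.4608, 0.3118, 0.0583]
ee_rot: [3.141, -0.001, -1.1]
force: [-0.6, 0.2, 0.4]
width: 0.0875
gripper_force: 0.0
t: 28.7
eef_pos: [0.461, 0.3122, 0.0587]
ee_rot: [-3.141, 0.0, -1.1]
force: [0.3, -0.5, -1.6]
width: 0.0446
gripper_force: 20.0
t: 29.08
eef_pos: [0.461, 0.3122, 0.0586]
ee_rot: [-3.141, 0.0, -1.1]
force: [1.3, -0.3, 0.1]
width: 0.0441
gripper_force: 20.0
t: 29.82
eef_pos: [0.4621, 0.3132, 0.2232]
ee_rot: [-3.135, 0.002, -1.099]
force: [-0.6, -0.2, -1.3]
width: 0.0445
gripper_force: 20.0
t: 30.7
eef_pos: [0.4604, 0.3117, 0.2183]
ee_rot: [3.141, -0.001, -1.919]
force: [0.7, -0.3, -2.0]
width: 0.0446
gripper_force: 20.0
[[4.07, -3.22, 2.01], [0.0, -0.0, 0.01]]
```

```bash
h="python3 -m handwheel"
$h '[[[0.4,-0.32,0,0,0,0,220],[0.81,-0.64,0,0,0,0,220]]]' >/dev/null
$h '[[[0.4,-0.32,0,0,0,0,220],[0.81,-0.64,0,0,0,0,220]]]' >/dev/null
$h '[[[0.4,-0.32,0,0,0,0,220],[0.81,-0.64,0,0,0,0,220]]]' >/dev/null
$h '[[[0.4,-0.32,0,0,0,0,220],[0.81,-0.64,0,0,0,0,220]]]' >/dev/null
$h '[[[0.4,-0.32,0,0,0,0,220],[0.81,-0.64,0,0,0,0,220],[0.81,-0.64,0,0,0,0,220],[0.81,-0.64,0,0,0,0,220],[0.81,-0.64,0,0,0,0,220]]]'
python3 - <<'E'
from h import *
print(go([.5912,-.0827,.058],-1.922));cv2.imwrite('pics/w8.png',cams.grab_frame('wrist'))
E
```

```text
t: 32.33
eef_pos: [0.5904, -0.0792, 0.2186]
ee_rot: [3.141, 0.0, -1.918]
force: [0.3, 0.7, -1.1]
width: 0.0438
gripper_force: 20.0
[[0.04, -0.02, 2.01], [0.0, 0.0, 0.01]]
```

View pics/w8.png

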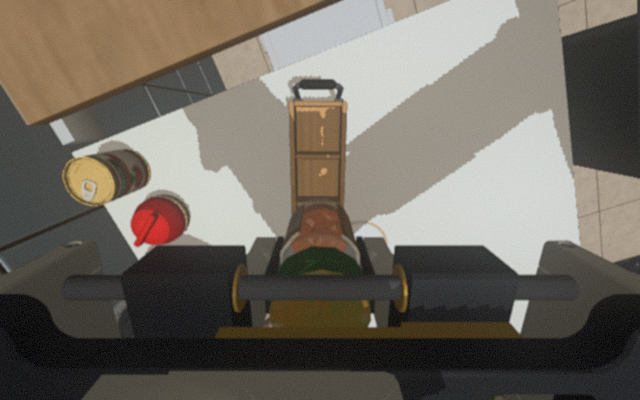

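The green jar hangs upright and centred near column 320, with its lower edge at row 203. That puts its axis a few mm towards −x, so I add a small bias. Pocket 2 is free at rows 155–200.

```bash
h="python3 -m handwheel"
$h '[[[0.06,-0.02,0.4,0,0,0,220],[0.06,-0.02,0.8,0,0,0,220],[0.06,-0.02,1,0,0,0,220],[0.06,-0.02,1,0,0,0,220]]]'  >/dev/null
$h '[[[0,0,0.2,0,0,0,220],[0,0,0.4,0,0,0,220],[0,0,0.4,0,0,0,220]]]'
$h '[[[0,0,0.08,0,0,0,220],[0,0,0.16,0,0,0,220],[0,0,0.24,0,0,0,220],[0,0,0.3,0,0,0,220],[0,0,0.3,0,0,0,220]]]'
$h '[[[0,0,0.08,0,0,0,220],[0,0,0.16,0,0,0,220],[0,0,0.24,0,0,0,220],[0,0,0.3,0,0,0,220],[0,0,0.3,0,0,0,220]]]'
```

```text
t: 33.25
eef_pos: [0.5894, -0.0851, 0.105]
ee_rot: [3.139, -0.001, -1.92]
force: [0.6, -0.3, -1.7]
width: 0.0444
gripper_force: 20.0
t: 33.88
eef_pos: [0.5902, -0.0851, 0.0821]
ee_rot: [3.141, -0.0, -1.92]
force: [-0.4, 0.0, -1.2]
width: 0.0446
gripper_force: 20.0
t: 34.5
eef_pos: [0.5904, -0.085, 0.0582]
ee_rot: [3.141, -0.0, -1.92]
force: [-0.7, -0.3, -1.6]
width: 0.0444
gripper_force: 20.0
```

```bash
h="python3 -m handwheel"
$h '[[[0,0,0.01,0,0,0,180],[0,0,0.01,0,0,0,120],[0,0,0.01,0,0,0,60],[0,0,0.01,0,0,0,0],[0,0,0.01,0,0,0,0]]]'
$h '[[[0,0,-0.3,0,0,0,0],[0,0,-0.8,0,0,0,0],[0,0,-1,0,0,0,0]]]' >/dev/null
$h '[[[0,0,-0.5,0,0,0,0],[0,0,-1,0,0,0,0],[0,0,-1,0,0,0,0]]]' >/dev/null
$h '[[[0,0,0,0,0,-0.35,0],[0,0,0,0,0,-0.7,0],[0,0,0,0,0,-0.82,0]]]'  >/dev/null
$h '[[[0,0,0,0,0,-0.35,0],[0,0,0,0,0,-0.7,0],[0,0,0,0,0,-0.82,0],[0,0,0,0,0,-0.82,0]]]' >/dev/null
$h '[[[-0.5,-0.07,0,0,0,0,0],[-0.975,-0.137,0,0,0,0,0]]]' >/dev/null
$h '[[[-0.5,-0.07,0,0,0,0,0],[-0.975,-0.137,0,0,0,0,0]]]' >/dev/null
$h '[[[-0.5,-0.07,0,0,0,0,0],[-0.975,-0.137,0,0,0,0,0]]]' >/dev/null
$h '[[[-0.5,-0.07,0,0,0,0,0],[-0.975,-0.137,0,0,0,0,0]]]' >/dev/null
$h '[[[-0.5,-0.07,0,0,0,0,0],[-0.975,-0.137,0,0,0,0,0]]]' >/dev/null
$h '[[[-0.5,-0.07,0,0,0,0,0],[-0.975,-0.137,0,0,0,0,0],[-0.975,-0.137,0,0,0,0,0],[-0.975,-0.137,0,0,0,0,0],[-0.975,-0.137,0,0,0,0,0]]]'
python3 - <<'E'
from h import *
print(go([.4361,.3622,.058],-1.10));p=wpose();im=cams.grab_frame('wrist');t=cams.grab_frame('top')
cv2.imwrite('pics/w9.png',np.vstack([im[130:350,120:520],t[140:260,90:490]]))
E
```

```text
t: 35.12
eef_pos: [0.5906, -0.085, 0.0579]
ee_rot: [-3.141, 0.0, -1.92]
force: [-1.0, 0.3, -0.5]
width: 0.0709
gripper_force: 0.0
t: 38.62
eef_pos: [0.4369, 0.3611, 0.2176]
ee_rot: [3.141, -0.0, -1.101]
force: [0.0, 0.1, -0.4]
width: 0.0877
gripper_force: 0.0
[[-0.02, 0.0, 2.0], [0.0, -0.0, -0.0]]
```

View pics/w9.png

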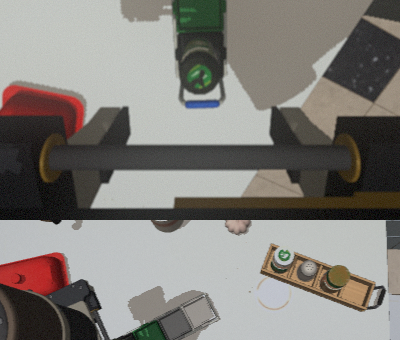

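The black cap is at (321,204) in the full frame, 3 mm towards −x. The top strip shows white, grey and green upright in pockets 4, 3 and 2.

```bash
h="python3 -m handwheel"
$h '[[[-0.03,0,0.4,0,0,0,0],[-0.03,0,0.9,0,0,0,0],[-0.03,0,1,0,0,0,0]]]'  >/dev/null
$h '[[[0,0,0.3,0,0,0,0],[0,0,0.6,0,0,0,0],[0,0,0.8,0,0,0,0],[0,0,1,0,0,0,0],[0,0,1,0,0,0,0]]]' 
$h '[[[0,0,0,0,0,0,120],[0,0,0,0,0,0,160],[0,0,0,0,0,0,200],[0,0,0,0,0,0,220],[0,0,0,0,0,0,220]]]' 20
$h '[[[0,0,0,0,0,0,220],[0,0,0,0,0,0,220],[0,0,0,0,0,0,220]]]'
$h '[[[0,0,-0.2,0,0,0,220],[0,0,-0.5,0,0,0,220],[0,0,-1,0,0,0,220]]]'  >/dev/null
$h '[[[0,0,-0.5,0,0,0,220],[0,0,-1,0,0,0,220],[0,0,-1,0,0,0,220]]]' 
$h '[[[0,0,0,0,0,0.3,220],[0,0,0,0,0,0.6,220],[0,0,0,0,0,0.82,220]]]' >/dev/null
$h '[[[0,0,0,0,0,0.3,220],[0,0,0,0,0,0.6,220],[0,0,0,0,0,0.82,220],[0,0,0,0,0,0.82,220]]]'
python3 - <<'E'
from h import *
print(go([.5706,-.139,.058],-1.922))
E
```

```text
t: 39.72
eef_pos: [0.4354, 0.3635, 0.057]
ee_rot: [3.14, -0.001, -1.1]
force: [-0.3, 0.2, 0.0]
width: 0.0874
gripper_force: 0.0
t: 40.35
eef_pos: [0.4357, 0.3641, 0.0579]
ee_rot: [-3.141, 0.0, -1.1]
force: [-1.1, -0.5, 0.6]
width: 0.0431
gripper_force: 0.0
t: 40.72
eef_pos: [0.4357, 0.3641, 0.0578]
ee_rot: [-3.142, 0.0, -1.1]
force: [0.8, -0.4, 1.7]
width: 0.04
gripper_force: 20.0
t: 41.48
eef_pos: [0.4369, 0.3654, 0.2225]
ee_rot: [-3.135, 0.003, -1.099]
force: [0.2, -0.1, -0.6]
width: 0.0401
gripper_force: 20.0
t: 42.35
eef_pos: [0.4354, 0.3637, 0.2176]
ee_rot: [3.141, -0.001, -1.919]
force: [-0.3, 0.3, -0.6]
width: 0.0401
gripper_force: 20.0
[[5.33, -3.73, 2.0], [0.0, -0.0, 0.01]]
```

```bash
h="python3 -m handwheel"
$h '[[[0.4,-0.3,0,0,0,0,220],[0.89,-0.62,0,0,0,0,220]]]' >/dev/null
$h '[[[0.4,-0.3,0,0,0,0,220],[0.89,-0.62,0,0,0,0,220]]]' >/dev/null
$h '[[[0.4,-0.3,0,0,0,0,220],[0.89,-0.62,0,0,0,0,220]]]' >/dev/null
$h '[[[0.4,-0.3,0,0,0,0,220],[0.89,-0.62,0,0,0,0,220]]]' >/dev/null
$h '[[[0.4,-0.3,0,0,0,0,220],[0.89,-0.62,0,0,0,0,220]]]' >/dev/null
$h '[[[0.4,-0.3,0,0,0,0,220],[0.89,-0.62,0,0,0,0,220],[0.89,-0.62,0,0,0,0,220],[0.89,-0.62,0,0,0,0,220],[0.89,-0.62,0,0,0,0,220]]]'
python3 - <<'E'
from h import *
print(go([.5706,-.139,.058],-1.922));cv2.imwrite('pics/w10.png',cams.grab_frame('wrist'))
E
```

```text
t: 44.22
eef_pos: [0.5691, -0.1384, 0.2179]
ee_rot: [3.142, 0.0, -1.918]
force: [0.5, 0.6, -1.5]
width: 0.0402
gripper_force: 20.0
[[0.0, -0.02, 2.0], [0.0, 0.0, 0.01]]
```

View pics/w10.png

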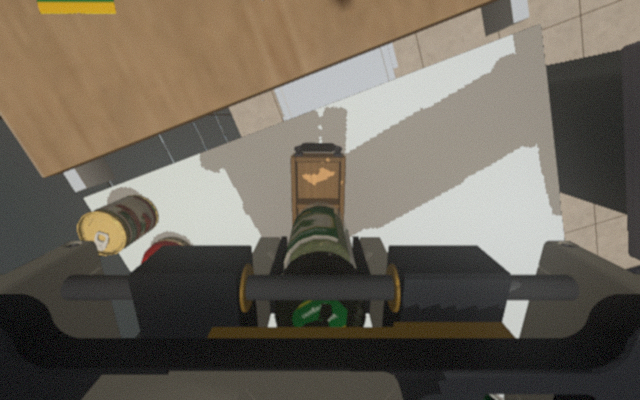

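The black jar hangs upright near column 320 with its lower edge at row 205. Pocket 1 is free at rows 155–205, next to the caddy's handle at (318,148).

```bash
h="python3 -m handwheel"
$h '[[[0.02,-0.02,0.4,0,0,0,220],[0.02,-0.02,0.8,0,0,0,220],[0.02,-0.02,1,0,0,0,220],[0.02,-0.02,1,0,0,0,220]]]'  >/dev/null
$h '[[[0,0,0.2,0,0,0,220],[0,0,0.4,0,0,0,220],[0,0,0.4,0,0,0,220]]]'
$h '[[[0,0,0.08,0,0,0,220],[0,0,0.16,0,0,0,220],[0,0,0.24,0,0,0,220],[0,0,0.3,0,0,0,220],[0,0,0.3,0,0,0,220]]]'
$h '[[[0,0,0.08,0,0,0,220],[0,0,0.16,0,0,0,220],[0,0,0.24,0,0,0,220],[0,0,0.3,0,0,0,220],[0,0,0.3,0,0,0,220]]]'
```

```text
t: 45.15
eef_pos: [0.5691, -0.1413, 0.1042]
ee_rot: [3.139, -0.001, -1.92]
force: [-0.8, 0.1, -1.1]
width: 0.0402
gripper_force: 20.0
t: 45.78
eef_pos: [0.5699, -0.1413, 0.0813]
ee_rot: [3.141, -0.0, -1.92]
force: [0.3, -0.0, -0.6]
width: 0.0402
gripper_force: 20.0
t: 46.4
eef_pos: [0.5701, -0.1413, 0.0574]
ee_rot: [3.141, -0.0, -1.92]
force: [0.0, 0.1, -0.9]
width: 0.0403
gripper_force: 20.0
```

Release, retreat up and aside, and look.

```bash
h="python3 -m handwheel"
$h '[[[0,0,0,0,0,0,180],[0,0,0,0,0,0,120],[0,0,0,0,0,0,60],[0,0,0,0,0,0,0],[0,0,0,0,0,0,0]]]'
$h '[[[0,0,-0.3,0,0,0,0],[0,0,-0.8,0,0,0,0],[0,0,-1,0,0,0,0]]]' >/dev/null
$h '[[[0,0,-0.5,0,0,0,0],[0,0,-1,0,0,0,0],[0,0,-1,0,0,0,0]]]' >/dev/null
$h '[[[0.5,0,0,0,0,0,0],[1,0.3,0,0,0,0,0]]]' >/dev/null
$h '[[[0.5,0,0,0,0,0,0],[1,0.3,0,0,0,0,0]]]' >/dev/null
$h '[[[0.5,0,0,0,0,0,0],[1,0.3,0,0,0,0,0],[1,0.3,0,0,0,0,0],[1,0.3,0,0,0,0,0],[1,0.3,0,0,0,0,0]]]'
python3 - <<'E'
from h import *
t=cams.grab_frame('top');s=cams.grab_frame('side')
cv2.imwrite('pics/f.png',np.vstack([cv2.resize(t[120:300,170:490],(640,360)),cv2.resize(s[190:350,230:516],(400,224))[:,:,:].copy() if 0 else cv2.resize(s[215:335,280:600],(640,240))]))
E
```

```text
t: 47.02
eef_pos: [0.5702, -0.1412, 0.0578]
ee_rot: [-3.141, 0.0, -1.92]
force: [-0.3, -0.2, -1.0]
width: 0.0709
gripper_force: 0.0
t: 48.9
eef_pos: [0.421, -0.3416, 0.2174]
ee_rot: [3.141, 0.0, -1.919]
force: [-0.3, 0.2, -1.0]
width: 0.0876
gripper_force: 0.0
```

View pics/f.png

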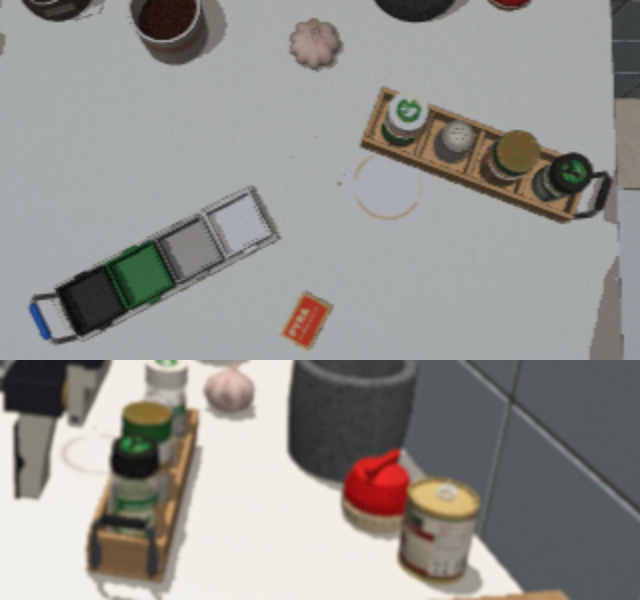

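All four items stand upright in the caddy. Counted from its handle they are black (570,174), green (516,153), grey (457,140) and white (407,118), which matches the cups. The garlic and matchbox are in place and the hand is clear.

```bash
python3 -c "
from station import arm
print(arm.job_done())"
```

```text
the job is handed in; nothing more can be done
None
```

All four items stand upright in the caddy in the old rack's order from the handle (black, green, salt shaker, white), the garlic and matchbox were not moved, and the job is handed in; no verdict came back.

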